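# Fit the double lid to the button tin, then lift the outer lid alone

## Task

Lift the nested pair of lids off the top of the pile together, by the inner lid's knob, and lower them as a set onto the open button tin until the inner lid sits fully home in its mouth, then let go. Then take the outer lid by its collar and lift it off alone, leaving the inner lid seated in the upright tin, and finish still holding the outer lid level in the gripper, well up above the inner lid's knob. Do not shove the tin about, and leave the pile and the things round about where they are.

Things in the scene. Friction and masses are not known exactly. Their poses are not given: they have to be found in the camera images.
- tin: open round steel tin, loose on the bench, about 0.9 kg, 100 mm outer diameter, 85 mm high, wall 3 mm (mouth 94 mm inside), brass buttons on its floor; stands left or right, the pile on the other side. Origin: centre of its underside, z up. With the inner lid fully home that lid's origin is 71 mm above the tin's, on its axis
- inner_lid: round steel lid, 0.18 kg, under the outer lid. Origin: centre of underside, z up. Heights above it: plug 0-14 mm (76 mm diameter at the bottom, 90 mm from 8 mm up); flange 14-18 mm, 100 mm diameter, rests on the tin's rim and, lifted, carries the outer lid; conical hub to 26 mm; 12 mm stem; round knob 47-71 mm, 20 mm diameter, through the outer lid
- outer_lid: round steel lid, about 0.22 kg, lying loosely over the inner lid's flange. Origin: centre of the skirt's lower edge, z up; nested it is 6 mm above the inner lid's origin. Skirt 0-12 mm, 116 mm outer diameter, wall 3 mm; top plate 12-15 mm with a 28 mm hole; upright round collar 15-37 mm. Lifts straight off over the knob
- notebook: brown flat notebook 210 x 152 x 13 mm lying on the foam pad, its flat cover about 10 mm above its underside (wire binding 13 mm along one long edge); the lids stand on it. Origin: centre of its underside, z up, about 56 mm above the bench
- pad: green foam pad 200 x 125 x 56 mm on the bench, bottom of the pile. Origin: centre of its underside
- thread: bystander: upright cone of grey thread, 58 mm diameter, 112 mm high. Origin: centre of its underside
- staples: bystander: brown cardboard box 54 x 102 x 30 mm. Origin: centre of its underside
- pliers: bystander: blue-handled side cutters lying flat, 47 x 170 x 13 mm. Origin: centre of its underside
- knob_top (a point): centre of the flat top of the inner lid's black knob, 71 mm above the inner lid's origin; the knob stands 28 mm clear above the outer lid's collar
- collar_top (a point): centre of the top of the outer lid's round collar, 37 mm above the outer lid's origin; collar 40 mm outer diameter, 28 mm bore, 22 mm high above the lid's plate
- regulator (a point): obstacle, fixed: foremost point (nearest the robot) of the air regulator on the back wall, which is about 60 mm wide with 200 mm of fittings and reaches from 290 to 455 mm above the bench; swing the arm across well short of it. The coiled hoses that hang from it are no obstacle, the arm passes through them
- pail (a point): obstacle, fixed: top centre of the waste pail on the bench, about 190 mm diameter, 238 mm high, between the robot and its right-hand side; pass above it
Things that resemble listed ones, but are neither listed nor needed, are in the scene too. Leave any yellow look-alike of the outer_lid alone. What is shaped like the tin but purple is not meant.

How it is judged:
On the way, in this order (a step that is already met when the one before it is completed fails the run):
1. the nested lids have been lifted together off the pile in the gripper (contact force between the fingers and inner_lid above 0.5 N and contact force between inner_lid and notebook below 0.05 N and z of inner_lid in the frame of notebook above 0.025 m and z of outer_lid in the frame of inner_lid below 0.012 m), for 0.2 s.
2. the set sits on the tin, the inner lid fully home in the mouth, the outer lid still nested over it, both let go (z of inner_lid in the frame of tin between 0.068 and 0.0745 m and horizontal distance between inner_lid and tin below 0.006 m and angle between the z axis of inner_lid and the z axis of tin, either way round below 0.06 rad and z of outer_lid in the frame of inner_lid below 0.009 m and contact force between the fingers and inner_lid below 0.05 N and contact force between the fingers and outer_lid below 0.05 N), for 0.2 s.
At the end, for the whole second after the job is handed in: outer lid held still by the gripper, level within 17 deg, its lower edge over 150 mm above the bench (seated knob's top: 142 mm), clear of inner lid and tin; inner lid home in the tin (origin 68 to 74.5 mm above the tin's, within 6 mm of its axis, 3.4 deg of square); tin upright (contact force between the fingers and outer_lid above 0.5 N and height (world z) of outer_lid above 0.15 m and angle between outer_lid's own z axis and vertical below 0.3 rad and linear speed of outer_lid below 0.03 m/s and contact force between each of outer_lid, the fingers and inner_lid below 0.05 N and contact force between outer_lid and tin below 0.05 N and z of inner_lid in the frame of tin between 0.068 and 0.0745 m and horizontal distance between inner_lid and tin below 0.006 m and angle between the z axis of inner_lid and the z axis of tin, either way round below 0.06 rad and angle between tin's own z axis and vertical below 0.05 rad and height (world z) of tin below 0.005 m and linear speed of inner_lid below 0.02 m/s); the arm keeps its last pose, push and grip.
It fails at once if the lids come apart while the inner lid is not seated in the tin (z of outer_lid in the frame of inner_lid above 0.016 m and (z of inner_lid in the frame of tin above 0.079 m or z of inner_lid in the frame of tin below 0.066 m or horizontal distance between inner_lid and tin above 0.008 m)).
It fails at once if the tin is tipped (angle between tin's own z axis and vertical above 0.25 rad).
It fails at once if the tin is pushed far from its place (distance of tin from where it was at the start of the episode above 0.06 m).
It fails at once if the pile is disturbed (distance of any of notebook, pad from where it was at the start of the episode above 0.03 m).
It fails at once if a bystander is disturbed (distance of any of thread, staples, pliers from where it was at the start of the episode above 0.03 m).
It also fails if it takes over 64 s, if anything falls off the work surface, if the arm or the gripper's body presses on something with over 40 N, if the wrist force passes 120 N, or if a joint passes its speed limit or range.

## Robot

A 6-joint arm with a two-finger parallel gripper is mounted at the origin on the work surface; the furniture and walls round the work are solid. World frame = base frame: x ahead of the robot, y to its left, z up, the work surface at z = 0. Lengths are in m, angles in rad, forces in N, time in s.
With the tool pointing down it reaches from about 0.35 to 0.775 m from the base axis. Payload 5.5 kg.
Tool frame: the origin (TCP) lies at the very end of the fingers, on their centre line; the grasp point (between the pads) lies 19 mm behind it; z points along the fingers, y is the line along which they close (so a half turn about z gives the same grasp; the last joint's range is limited). The gripper opens to 85 mm and grips with 20 to 120 N. Pads are 22 mm wide; open, the fingers measure 114 mm over their backs; the gripper's body (76 mm by 85 mm) begins 54 mm behind the grasp point. The pads swing forward as they close: fully open they stand 13 mm farther back than shut.
Start: joints at [-1.308, 0.313, 0.046, 1.304, 0, 1.431], TCP at [0.225, -0.529, 0.197] pointing down, gripper open.
Joint ranges: [-2.76, 2.76], [-0.86, 1.69], [-1.03, 1.26], [-2.2, 2.34], [-1.47, 1.5], [-3.14, 3.14]. Speed limits (rad/s): [2.57, 2.57, 3.14, 3.14, 3.14, 3.14].

## Interface

Orientations are given as a unit quaternion [w, x, y, z].
In Python, from workcell import env, read_camera, get_calibration gives the robot as it stands.
- The arm moves only by the tool jog_arm, never from a script. Its argument "motion" is one flat list of numbers, 7 for each row, row after row: the shift along the tool's x, y, z as a fraction of full scale, then the turn, a rotation vector about the tool's x, y, z as a fraction of full scale, then the opening, from 0 (shut) to 1 (fully open). In form: [x, y, z, wx, wy, wz, grip, x, y, z, wx, wy, wz, grip, ...]. A call has 1 to 12 rows; each row is the pose to reach, as a shift and turn from the pose commanded when the call began, along the tool's axes at that moment; what a row does not reach only later rows make up. Full scale, the value 1, is 0.2 m for a shift and 90 degrees for a turn. A row lasts 1/8 s, in which the tool goes at most 62.5 mm and 10.7 degrees, less where a joint would pass 70% of its speed; a pose out of reach is approached as far as the arm can. A call with a number of a shift or a turn outside -1 to 1 is refused whole. A call with a gripper value outside its range is refused whole. The fingers move at their own pace and stop on an object; "newtons" is the grip in N (left out, the last holds). Time passes only in rows, so rows that repeat a pose let the fingers close. It gives the time, the measured TCP pose, the force, the opening and the grip force at its end, in the units of the state.
- env.get_state(): the state, without advancing time (a new reading comes with each control period).
- read_camera(name): name is "scene" or "top"; returns the picture (384x512x3 uint8, red, green, blue); there is no depth.
- get_calibration(name): a dict with "fx", "fy", "cx", "cy" (pixels), "world_from_camera" (4x4, takes a point from camera to world coordinates). Camera axes: x right, y down, z forward; pixel columns grow to the right and rows downward; lengths in m; the calibration is good to about 2 mm. A picture is of the moment at which its call begins. get_calibration takes no time and is no camera call.
- env.hand_in(): hands the job in; it is judged then, once.
The state is a dict: "clock": time; "joint_pos": joint angles; "qvel": joint speeds; "tau": joint torques, N m; "tcp_pos": TCP position; "orientation": TCP orientation; "wrist_force": force on the tool from outside, world axes, zero at the start; "ft_torque": the same for the moment, N m; "finger_gap": finger opening in m; "grip_force": force on a finger pad.
Only numpy, scipy, OpenCV 4.12 (cv2) and the standard library are available. Lean on these libraries where they do the work, as an engineer would, in place of code of your own. Each camera call takes 0.05 s, during which the arm holds its last target. There are 200 camera calls.

## Working session

There is one attempt and no reset: what is moved stays moved. The work goes in short steps, Python scripts to look and compute and a tool call to move; the robot and the scene stay as the last step left them, time stands still between calls to the robot, and variables do not carry over. Pictures are saved under pics/ and viewed, at most 10 in all, crops included, and the job is handed in when it is done.

Besides the shell and the picture viewer there is one more tool, called after ">>>" by a JSON object that holds its "method" and its "body". jog_arm: Moves the arm, as the interface text tells. Shift numbers are shares of 0.2 m and turn numbers shares of 90 degrees, none past 1 either way. Its arguments: {"type":"object","properties":{"motion":{"type":"array","items":{"type":"number"}},"newtons":{"type":"number"}},"required":["motion"]}

```bash
mkdir -p pics; ls
cat > h.py <<'E'
import numpy as np, cv2
from workcell import env, read_camera, get_calibration
def snap(n,f):
    im=read_camera(n); cv2.imwrite('pics/'+f,im[:,:,::-1]); return im
def ray(n,u,v):
    c=get_calibration(n);T=np.array(c['world_from_camera'])
    d=T[:3,:3]@np.array([(u-c['cx'])/c['fx'],(v-c['cy'])/c['fy'],1]); return T[:3,3],d
def onplane(n,u,v,z):
    o,d=ray(n,u,v); return o+d*(z-o[2])/d[2]
def proj(n,p):
    c=get_calibration(n);T=np.linalg.inv(np.array(c['world_from_camera']))
    q=T[:3,:3]@np.array(p)+T[:3,3]; return c['fx']*q[0]/q[2]+c['cx'],c['fy']*q[1]/q[2]+c['cy']
def cross(n1,p1,n2,p2):
    o1,d1=ray(n1,*p1);o2,d2=ray(n2,*p2)
    s=np.linalg.lstsq(np.c_[d1,-d2],o2-o1,rcond=None)[0]
    a,b=o1+d1*s[0],o2+d2*s[1]; return (a+b)/2,np.linalg.norm(a-b)
E
python3 - <<'E'
from h import *
a=snap('scene','s0.png');b=snap('top','t0.png')
cv2.imwrite('pics/both.png',cv2.resize(np.hstack([a,b])[:,:,::-1],(800,300)))
for n in('scene','top'):
    c=get_calibration(n);print(c['fx'],c['cx'],c['cy'],np.round(c['world_from_camera'],3).tolist())
print(env.get_state())
E
```

```text
pics
406.5528886639933 260.8127214085716 195.36682018370314 [[-0.716, -0.291, 0.634, -0.458], [-0.698, 0.276, -0.661, 0.988], [0.017, -0.916, -0.401, 0.822], [0.0, 0.0, 0.0, 1.0]]
353.94310526263286 252.64879178943016 185.5713625395786 [[0.028, -0.995, 0.096, 0.338], [-1.0, -0.026, 0.013, 0.015], [-0.01, -0.096, -0.995, 1.443], [0.0, 0.0, 0.0, 1.0]]
{'clock': 0.1, 'joint_pos': array([-1.30761516e+00,  3.13936712e-01,  4.50835439e-02,  1.30357210e+00,
       -4.24950870e-05,  1.43121028e+00]), 'qvel': array([-0.00082257, -0.00202855,  0.00317866,  0.00059183, -0.00092432,
        0.00131688]), 'tau': array([ 3.55008153e-03, -4.81727529e+01,  2.99243617e+01,  1.27638076e-02,
       -5.80557025e-05,  5.38909333e-06]), 'tcp_pos': array([ 0.22523297, -0.52850261,  0.19618788]), 'orientation': array([-8.11602192e-04,  9.79790430e-01,  2.00025120e-01, -7.15071535e-05]), 'wrist_force': array([ 0.18139449, -0.51350249,  0.35646222]), 'ft_torque': array([-0.01658603,  0.01764112, -0.00027222]), 'grip_force': 0.0, 'finger_gap': 0.0852385431510977}
```

View pics/s0.png

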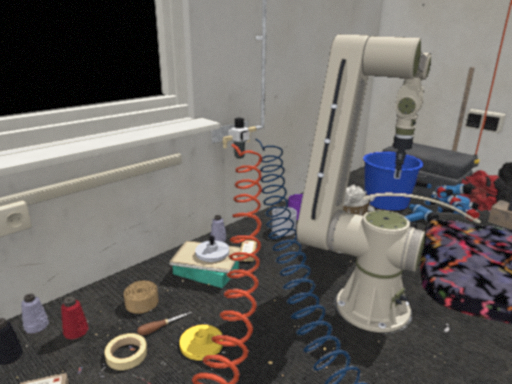

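View pics/t0.png

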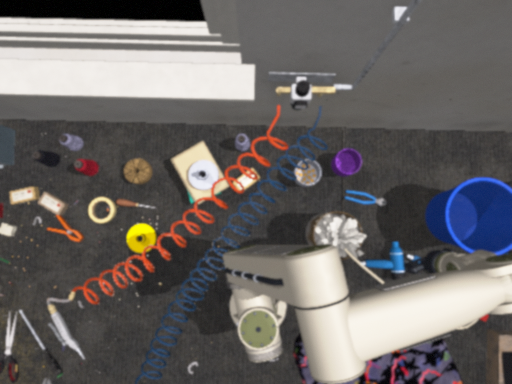

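The scene view shows the pile (pad, notebook, white lid) at about (205,258). In the top view the lids are at (203,175) on the notebook. There are two tin candidates: steel with buttons at (308,173), and purple at (347,161), which is excluded. The yellow lid at (141,237) is the look-alike. I'll confirm with a crop.

Run:
```python
from h import *
a=cv2.imread('pics/s0.png');b=cv2.imread('pics/t0.png')
A=cv2.resize(b[125:215,160:370],(800,343),interpolation=cv2.INTER_CUBIC)
B=cv2.resize(a[205:290,160:320],(470,250),interpolation=cv2.INTER_CUBIC)
C=np.zeros((593,800,3),np.uint8);C[:343]=A;C[343:,:470]=B
cv2.imwrite('pics/crop.png',C)
print(onplane('top',203,175,.084),onplane('top',308,173,.085))
```

```text
[0.50438949 0.22542174 0.084     ] [ 0.52269638 -0.18037983  0.085     ]
```

View pics/crop.png

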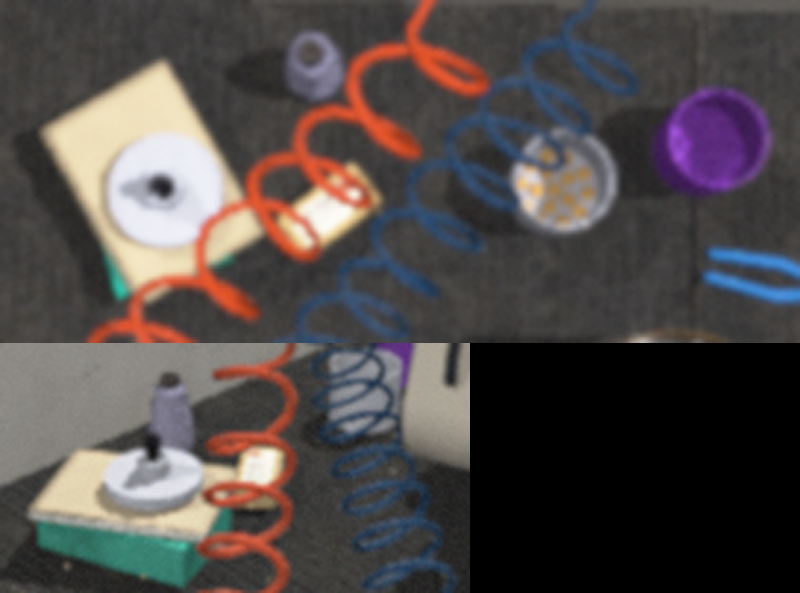

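The crop confirms it. The white lid with its black knob is on the notebook, knob at top (202,174). The steel tin with brass buttons is at (308,173), beside the purple one, and the thread cone and staples box are close by. Next I'll measure the edges.

Run:
```python
from h import *
b=cv2.imread('pics/t0.png');a=cv2.imread('pics/s0.png')
def big(m):
    n,l,s,c=cv2.connectedComponentsWithStats(m.astype(np.uint8)); i=1+np.argmax(s[1:,4]); return (l==i).astype(np.uint8)
def win(m,x0,x1,y0,y1):
    z=np.zeros_like(m);z[y0:y1,x0:x1]=m[y0:y1,x0:x1];return z
def hullc(m):
    p=np.argwhere(m)[:,::-1].astype(np.float32);return cv2.fitEllipse(cv2.convexHull(p))
hb=cv2.cvtColor(b,cv2.COLOR_BGR2HSV).astype(int);ha=cv2.cvtColor(a,cv2.COLOR_BGR2HSV).astype(int)
lid=big(win((hb[...,1]<45)&(hb[...,2]>150),180,230,150,200)); e=hullc(lid);print('lid',e,onplane('top',*e[0],.085))
k=big(win(hb[...,2]<70,192,212,165,185));c=np.argwhere(k).mean(0)[::-1];print('knob',c,k.sum(),onplane('top',*c,.137))
tm=cv2.morphologyEx(win((hb[...,2]>110)&~((hb[...,0]>95)&(hb[...,1]>90)),288,328,150,192).astype(np.uint8),cv2.MORPH_CLOSE,np.ones((3,3)))
e=hullc(big(tm));print('tin',e,onplane('top',*e[0],.08))
ka=big(win(ha[...,2]<75,200,222,232,252));p=np.argwhere(ka);print('knob scene',p.mean(0)[::-1],p.min(0),p.max(0))
print('tri',cross('top',tuple(c),'scene',tuple(p.mean(0)[::-1])))
la=big(win((ha[...,1]<45)&(ha[...,2]>150),185,240,235,270));e=hullc(la);print('lid scene',e,onplane('scene',*e[0],.083))
pad=big(win((ha[...,0]>70)&(ha[...,0]<90)&(ha[...,1]>120),160,240,235,295));
# notebook axis
nb=big(win((hb[...,0]>12)&(hb[...,0]<28)&(hb[...,1]>40)&(hb[...,2]>150),165,230,138,210))|lid
r=cv2.minAreaRect(np.argwhere(nb)[:,::-1].astype(np.float32));print('nb',r,[onplane('top',*q,.066).round(3) for q in cv2.boxPoints(r)])
T=cv2.resize(a[185:260,255:335],(800,750)); 
V=np.hstack([cv2.resize(b[145:200,280:335],(400,400)),cv2.resize(a[195:250,250:305],(400,400))])
cv2.drawContours(b,[np.int32(cv2.boxPoints(r))],0,(0,0,255),1);cv2.imwrite('pics/v.png',V)
# thread, staples
for n,q,z in(('thread',(242,142),.11),('staples',(247,180),.03),('reg',(301,94),.37)):print(n,onplane('top',*q,z).round(3))
```

```text
lid ((202.87327575683594, 174.2516326904297), (31.023767471313477, 31.96307945251465), 39.429134368896484) [0.50717172 0.22587753 0.085     ]
knob [202.3 173.7] 10 [0.5027056  0.22001033 0.137     ]
tin ((307.533203125, 171.8521270751953), (26.92618751525879, 27.6375789642334), 146.1905975341797) [ 0.52781596 -0.1792348   0.08      ]
knob scene [207.46428571 238.13095238] [233 200] [244 213]
tri (array([0.5101546 , 0.22805707, 0.12406772]), np.float64(0.01640600678587559))
lid scene ((211.68479919433594, 249.75401306152344), (19.877307891845703, 35.90556335449219), 85.364990234375) [0.50209953 0.22816515 0.083     ]
nb ((199.45228576660156, 172.05393981933594), (52.01667404174805, 37.80546951293945), 59.931419372558594) [array([0.567, 0.361, 0.066]), array([0.646, 0.235, 0.066]), array([0.47 , 0.125, 0.066]), array([0.392, 0.25 , 0.066])]
thread [0.632 0.077 0.11 ]
staples [0.495 0.056 0.03 ]
reg [ 0.732 -0.115  0.37 ]
```

View pics/v.png

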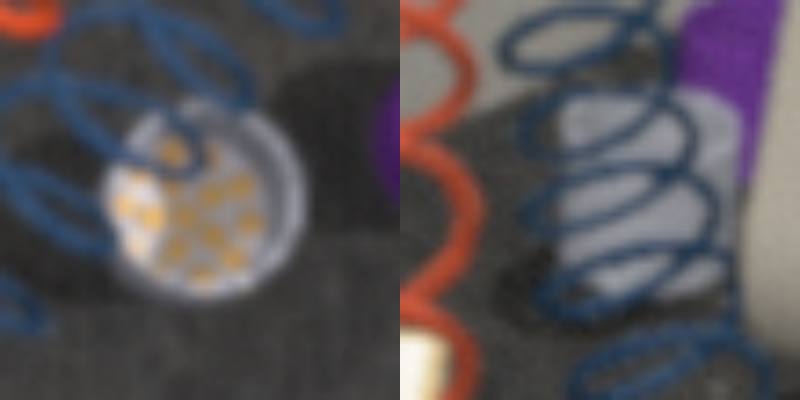

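```bash
cat >> h.py <<'E'
from scipy.spatial.transform import Rotation as R
def rel(p,yaw=None):
    """tool-frame fractions from present pose to world p, tool down with x at yaw deg"""
    s=env.get_state();q=s['orientation'];r=R.from_quat([q[1],q[2],q[3],q[0]])
    d=r.inv().apply(np.array(p)-s['tcp_pos'])/.2
    x=r.as_matrix()[:,0];y0=np.degrees(np.arctan2(x[1],x[0]))
    yaw=y0 if yaw is None else yaw
    t=R.from_euler('z',yaw,degrees=True)*R.from_euler('x',180,degrees=True)
    w=(r.inv()*t).as_rotvec()/(np.pi/2)
    print('t',round(s['clock'],2),'tcp',s['tcp_pos'].round(4),'yaw',round(y0,1),'shift',d.round(3),'turn',w.round(3),'gap',round(s['finger_gap'],4),'gf',round(s['grip_force'],1),'F',s['wrist_force'].round(1),'j',s['joint_pos'].round(2))
E
python3 - <<'E'
from h import *
for x,y in((.505,.226),(.503,.222)):
    print([np.round(proj(n,(x,y,z)),1).tolist() for n in('top','scene') for z in(.087,.113,.125,.137)])
print('tin', [np.round(proj(n,(.525,-.180,z)),1).tolist() for n in('top','scene') for z in(0,.085)],onplane('top',307.6,171.8,.085),onplane('scene',283.9,211,.085))
for u,v in((429,215),(480,180),(480,250)):print('pail',onplane('top',u,v,.238).round(3))
print('purple',onplane('top',347,161,.085).round(3))
rel((.45,-.2,.32),70)
E
```

```text
[[202.7, 174.7], [201.7, 173.9], [201.2, 173.5], [200.7, 173.0], [211.6, 248.2], [211.4, 241.7], [211.2, 238.6], [211.1, 235.6]]
[[203.8, 175.3], [202.7, 174.4], [202.3, 174.0], [201.8, 173.6], [212.9, 248.0], [212.6, 241.5], [212.5, 238.4], [212.4, 235.4]]
tin [[304.9, 175.2], [307.9, 172.4], [283.7, 229.5], [284.5, 211.5]] [ 0.52732933 -0.17877876  0.085     ] [ 0.52958871 -0.18164558  0.085     ]
pail [ 0.37  -0.568  0.238]
pail [ 0.493 -0.743  0.238]
pail [ 0.258 -0.735  0.238]
purple [ 0.573 -0.33   0.085]
t 0.1 tcp [ 0.2252 -0.5285  0.1962] yaw 23.1 shift [ 1.678 -1.072 -0.617] turn [-0.001 -0.001 -0.521] gap 0.0852 gf 0.0 F [ 0.2 -0.5  0.4] j [-1.31  0.31  0.05  1.3  -0.    1.43]
```

>>> {"method": "jog_arm", "body": {"motion": [0, 0, -0.3, 0, 0, 0, 1, 0, 0, -0.6, 0, 0, 0, 1, 0.25, -0.16, -0.6, 0, 0, -0.1, 1, 0.5, -0.32, -0.6, 0, 0, -0.2, 1, 0.75, -0.48, -0.6, 0, 0, -0.3, 1, 1, -0.64, -0.6, 0, 0, -0.42, 1, 1, -0.8, -0.6, 0, 0, -0.52, 1, 1, -1, -0.6, 0, 0, -0.52, 1], "newtons": 40}}

```text
clock: 1.1
tcp_pos: [0.3311, -0.2652, 0.3163]
orientation: [-0.001, 0.819, 0.574, -0.0]
wrist_force: [-0.6, 0.9, 0.1]
finger_gap: 0.0854
grip_force: 0.0
```

```bash
python3 -c "
from h import *
rel((.504,.225,.23),70)"
```

```text
t 1.1 tcp [ 0.3311 -0.2652  0.3163] yaw 70.0 shift [ 2.599 -0.023  0.433] turn [-0.001 -0.     0.   ] gap 0.0854 gf 0.0 F [-0.6  0.9  0.1] j [-0.87  0.01 -0.03  1.53 -0.    1.05]
```

>>> {"method": "jog_arm", "body": {"motion": [0.3, 0, 0, 0, 0, 0, 1, 0.6, 0, 0, 0, 0, 0, 1, 0.8, 0, 0, 0, 0, 0, 1, 1, 0, 0, 0, 0, 0, 1, 1, 0, 0, 0, 0, 0, 1]}}

```text
clock: 1.72
tcp_pos: [0.4, -0.0766, 0.3168]
orientation: [-0.0, 0.818, 0.575, -0.0]
wrist_force: [-0.1, 0.3, 0.4]
finger_gap: 0.0854
grip_force: 0.0
```

>>> {"method": "jog_arm", "body": {"motion": [0.3, 0, 0, 0, 0, 0, 1, 0.6, 0, 0, 0, 0, 0, 1, 0.8, 0, 0, 0, 0, 0, 1, 0.9, 0, 0, 0, 0, 0, 1, 0.9, 0, 0, 0, 0, 0, 1]}}

```text
clock: 2.35
tcp_pos: [0.4619, 0.0904, 0.3163]
orientation: [-0.0, 0.819, 0.573, -0.001]
wrist_force: [-0.4, -0.2, -0.7]
finger_gap: 0.0852
grip_force: 0.0
```

```bash
python3 -c "
from h import *
rel((.504,.225,.16),70)"
```

```text
t 2.35 tcp [0.4619 0.0904 0.3163] yaw 70.0 shift [ 0.705 -0.032  0.781] turn [-0.001  0.001 -0.   ] gap 0.0852 gf 0.0 F [-0.4 -0.2 -0.7] j [ 0.02  0.1   0.07  1.54 -0.    1.94]
```

>>> {"method": "jog_arm", "body": {"motion": [0.3, -0.01, 0, 0, 0, 0, 1, 0.6, -0.03, 0, 0, 0, 0, 1, 0.705, -0.032, 0.2, 0, 0, 0, 1, 0.705, -0.032, 0.5, 0, 0, 0, 1, 0.705, -0.032, 0.7, 0, 0, 0, 1, 0.705, -0.032, 0.78, 0, 0, 0, 1, 0.705, -0.032, 0.78, 0, 0, 0, 1]}}

```text
clock: 3.22
tcp_pos: [0.5041, 0.2236, 0.1607]
orientation: [-0.0, 0.82, 0.572, -0.001]
wrist_force: [-0.4, -0.5, 0.7]
finger_gap: 0.0854
grip_force: 0.0
```

Run:
```python
from h import *
rel((.504,.225,.112),70)
a=snap('scene','s1.png');b=snap('top','t1.png')
V=np.hstack([cv2.resize(a[200:280,165:255],(450,400),interpolation=cv2.INTER_CUBIC),cv2.resize(b[140:212,165:228],(350,400),interpolation=cv2.INTER_CUBIC)])
cv2.imwrite('pics/v1.png',V[:,:,::-1])
```

```text
t 3.23 tcp [0.5041 0.2236 0.1607] yaw 69.8 shift [ 0.007 -0.002  0.244] turn [-0.001  0.001 -0.002] gap 0.0854 gf 0.0 F [-0.4 -0.5  0.7] j [ 0.27  0.28 -0.09  1.2  -0.    2.2 ]
```

View pics/v1.png

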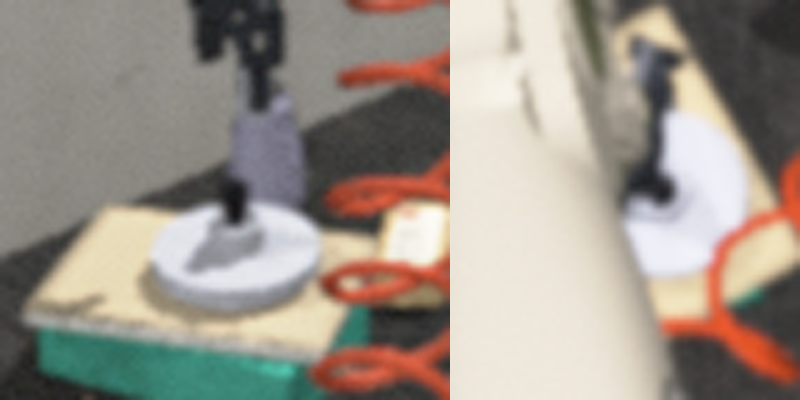

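The scene crop shows the knob at full-frame (211.5,240). That matches the projection of (0.505,0.226), so the gripper is aligned over it. I'll descend and close.

>>> {"method": "jog_arm", "body": {"motion": [0.005, 0, 0.12, 0, 0, 0, 1, 0.005, 0, 0.24, 0, 0, 0, 1, 0.005, 0, 0.24, 0, 0, 0, 0.5, 0.005, 0, 0.24, 0, 0, 0, 0.2, 0.005, 0, 0.24, 0, 0, 0, 0.1, 0.005, 0, 0.24, 0, 0, 0, 0, 0.005, 0, 0.24, 0, 0, 0, 0, 0.005, 0, 0.24, 0, 0, 0, 0, 0.005, 0, 0.24, 0, 0, 0, 0, 0.005, 0, 0.24, 0, 0, 0, 0], "newtons": 60}}

```text
clock: 4.58
tcp_pos: [0.5045, 0.2257, 0.1129]
orientation: [0.0, 0.82, 0.573, -0.0]
wrist_force: [-0.7, 0.8, -1.3]
finger_gap: -0.0
grip_force: 0.0
```

```bash
python3 -c "
from h import *
rel((.504,.225,.2),70)"
```

```text
t 4.58 tcp [0.5045 0.2257 0.1129] yaw 69.9 shift [-0.004 -0.001 -0.435] turn [-0.     0.    -0.001] gap -0.0 gf 0.0 F [-0.7  0.8 -1.3] j [ 0.28  0.31 -0.17  1.09 -0.    2.2 ]
```

The fingers closed on nothing, so I'll look.

Run:
```python
from h import *
a=snap('scene','s2.png');b=snap('top','t2.png')
V=np.hstack([cv2.resize(a[200:280,165:255],(450,400),interpolation=cv2.INTER_CUBIC),cv2.resize(b[140:212,165:228],(350,400),interpolation=cv2.INTER_CUBIC)])
cv2.imwrite('pics/v2.png',V[:,:,::-1])
for z in (.113,.137,.17): print(z,[np.round(proj(n,(.5045,.2257,z)),1).tolist() for n in('scene','top')])
```

```text
0.113 [[211.5, 241.7], [201.8, 174.0]]
0.137 [[211.3, 235.6], [200.8, 173.2]]
0.17 [[211.0, 227.0], [199.4, 172.0]]
```

View pics/v2.png

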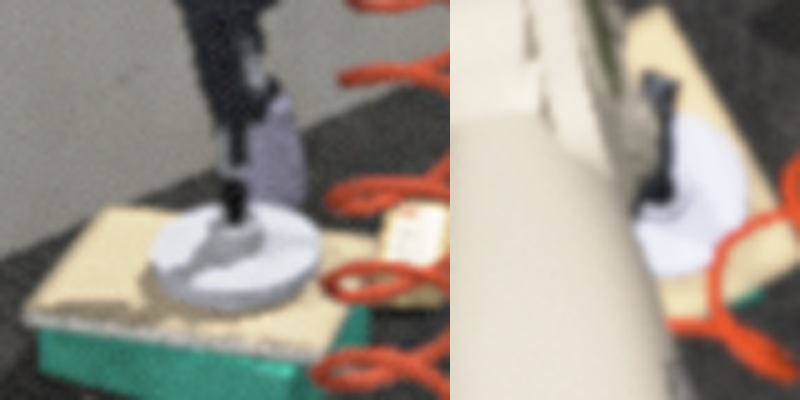

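Run:
```python
from h import *
print('open tip near',proj('scene',(.4645,.238,.174)),'far',proj('scene',(.5435,.209,.174)))
print(env.get_state()['finger_gap'],env.get_state()['grip_force'])
a=cv2.imread('pics/s1.png');b=cv2.imread('pics/s2.png')
V=np.hstack([cv2.resize(x[205:255,190:240],(400,400),interpolation=cv2.INTER_NEAREST) for x in(a,b)])
V=cv2.convertScaleAbs(V,alpha=1.6,beta=0);cv2.imwrite('pics/v3.png',V)
for x in(a,b): print(x[225:250,206:218].max(2))
```

```text
open tip near (np.float64(215.78828191618288), np.float64(231.32378164443494)) far (np.float64(207.51909524865164), np.float64(220.61805515428256))
-8.754713059395622e-05 0.0
[[141 142 142 140 131 117 125 141 144 146 144 141]
 [138 142 142 144 133 122 127 137 144 142 143 138]
 [137 140 141 143 139 126 131 139 144 146 145 140]
 [142 137 140 143 136 132 135 141 144 146 145 142]
 [138 140 142 141 139 131 134 139 145 147 145 142]
 [139 139 141 139 134 129 134 143 149 146 149 144]
 [138 137 134 131 120 122 130 139 144 147 145 141]
 [136 128 117 102  98 116 130 141 145 144 145 141]
 [114 101  85  75  89 110 129 138 144 146 141 143]
 [ 82  72  58  66  82 108 123 137 142 144 144 141]
 [ 64  58  56  57  67  84  98 118 134 141 145 140]
 [ 60  61  56  50  51  50  63  80 110 128 143 143]
 [ 67  66  54  44  38  38  34  55  92 123 143 142]
 [ 62  65  55  40  38  27  30  43  87 121 140 143]
 [ 69  67  57  46  30  28  26  47  90 126 146 148]
 [104 108 101  73  41  23  27  55 109 157 173 174]
 [171 176 160 118  59  30  25  57 124 182 209 215]
 [229 222 194 142  74  32  27  65 122 173 210 228]
 [231 2
[... 926 characters left out ...]
 49  46  48  57  81 108 130 140 143]
 [ 65  65  55  46  32  25  35  54  93 121 139 142]
 [ 66  62  57  42  28  30  35  46  84 122 139 143]
 [ 69  69  62  43  31  26  18  47  90 128 146 144]
 [100 110 100  71  38  23  25  55 109 154 172 174]
 [174 178 159 118  60  27  29  60 125 180 209 215]
 [228 221 193 140  75  35  25  67 121 176 211 229]
 [229 213 184 134  86  39  42  80 127 162 202 226]
 [211 181 155 134 102  72  77 110 154 178 200 220]
 [203 169 153 150 143 136 139 159 178 186 191 200]
 [200 167 160 173 179 186 185 180 180 173 164 180]
 [187 164 162 169 175 178 174 171 160 151 144 165]
 [167 157 161 161 163 163 159 152 147 141 145 167]
 [154 151 157 161 163 159 155 152 145 142 152 181]]
```

View pics/v3.png

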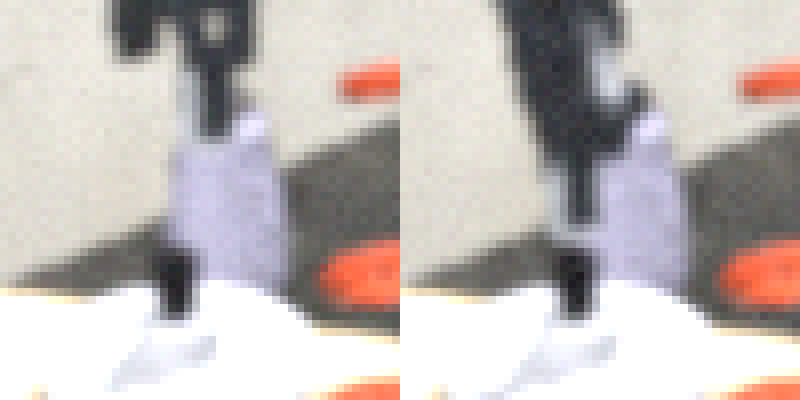

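Run:
```python
from h import *
o=np.array((.2252,-.5285,0));y=np.array((.392,-.92,0))
for z in(.196,.209,.245): print(z,[np.round(proj('scene',o+s*.0425*y+[0,0,z]),1).tolist() for s in(-1,0,1)])
a=cv2.imread('pics/s0.png')[130:210,360:440];t=cv2.imread('pics/t2.png')[140:200,175:235]
V=np.hstack([cv2.resize(a,(400,400),interpolation=cv2.INTER_CUBIC),cv2.resize(t,(400,400),interpolation=cv2.INTER_CUBIC)])
cv2.imwrite('pics/v4.png',cv2.convertScaleAbs(V,alpha=1.5))
print(np.round(get_calibration('scene')['world_from_camera'],4)[:3,3])
```

```text
0.196 [[394.6, 188.4], [395.4, 184.8], [396.1, 181.3]]
0.209 [[395.0, 185.5], [395.8, 181.9], [396.6, 178.5]]
0.245 [[396.4, 177.1], [397.2, 173.7], [397.9, 170.5]]
[-0.4577  0.9875  0.8224]
```

View pics/v4.png

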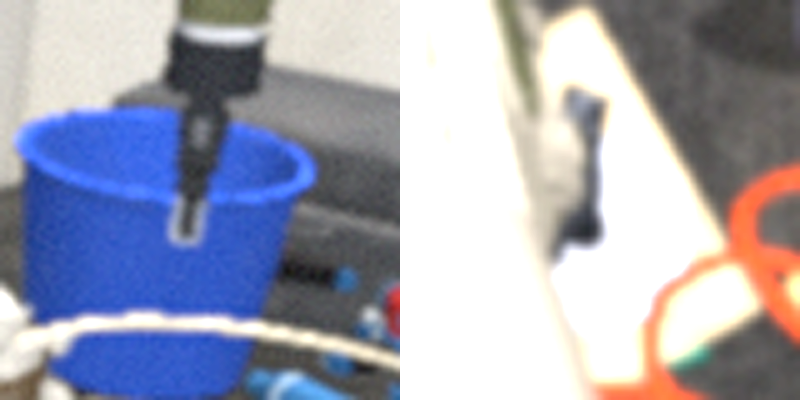

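The visible fingertips end at about v=232, just above the knob top at v=236. The start picture shows the same thing, so the real tips are about 30 mm above the reported TCP. I'll open, go down 30 mm with force checks, then close.

>>> {"method": "jog_arm", "body": {"motion": [0, 0, 0, 0, 0, 0, 1, 0, 0, 0, 0, 0, 0, 1, 0, 0, 0, 0, 0, 0, 1, 0, 0, 0, 0, 0, 0, 1, 0, 0, 0.05, 0, 0, 0, 1, 0, 0, 0.1, 0, 0, 0, 1, 0, 0, 0.15, 0, 0, 0, 1, 0, 0, 0.15, 0, 0, 0, 1]}}

```text
clock: 5.68
tcp_pos: [0.5035, 0.2254, 0.0815]
orientation: [-0.0, 0.82, 0.573, -0.001]
wrist_force: [-0.9, 0.1, -0.5]
finger_gap: 0.0854
grip_force: 0.0
```

>>> {"method": "jog_arm", "body": {"motion": [0, 0, 0, 0, 0, 0, 0.5, 0, 0, 0, 0, 0, 0, 0.4, 0, 0, 0, 0, 0, 0, 0.3, 0, 0, 0, 0, 0, 0, 0.25, 0, 0, 0, 0, 0, 0, 0.2, 0, 0, 0, 0, 0, 0, 0.15, 0, 0, 0, 0, 0, 0, 0.1, 0, 0, 0, 0, 0, 0, 0, 0, 0, 0, 0, 0, 0, 0], "newtons": 40}}

```text
clock: 6.8
tcp_pos: [0.5053, 0.2257, 0.0834]
orientation: [0.0, 0.82, 0.573, 0.001]
wrist_force: [3.1, -1.7, 4.2]
finger_gap: 0.0185
grip_force: 39.3
```

Run:
```python
from h import *
rel((.504,.225,.2),70)
b=snap('scene','s3.png')
print(b[222:252,206:218].max(2))
```

```text
t 6.8 tcp [0.5053 0.2257 0.0834] yaw 69.9 shift [-0.005 -0.004 -0.583] turn [ 0.001 -0.    -0.001] gap 0.0185 gf 39.3 F [ 3.1 -1.7  4.2] j [ 0.28  0.33 -0.22  1.02 -0.    2.2 ]
[[ 42  42  40  42  31  35  39  61  93 133 153 151]
 [ 42  45  42  39  42  38  36  53  73 110 134 138]
 [ 44  43  41  42  36  40  43  49  65  82 105 118]
 [ 66  48  40  42  46  38  47  45  52  60  75  82]
 [ 89  54  43  43  39  44  44  39  43  51  64  64]
 [100  55  41  40  47  42  39  40  41  43  53  56]
 [ 99  60  47  42  41  44  39  39  38  40  43  46]
 [110  80  56  45  40  42  40  39  35  41  39  34]
 [127  99  65  47  45  43  40  42  43  41  43  37]
 [132 102  67  44  42  40  43  40  50  47  49  41]
 [128 100  62  41  42  44  37  42  48  48  48  49]
 [116  92  61  56  57  47  42  39  41  53  63  73]
 [ 90  68  64  76  88  71  47  39  47  69  92 115]
 [ 65  61  70  97 114  95  52  40  51  88 120 138]
 [ 67  66  77 106 125 101  60  42  57  95 128 140]
 [ 69  70  73 103 123 103  62  43  57  95 127 139]
 [ 64  66  65  94 118  99  61  39  55  89 126 140]
 [ 65  66  61  89 113  99  62  38  46  84 124 141]
 [100 100  87  94 114  97  59  43  55  94 140 163]
 [165 155 128 111 119 104  75  62  75 119 175 207]
 [213 186 148 126 119 116 101  91 106 148 198 227]
 [212 173 142 123 114 111 100 108 127 158 196 227]
 [206 165 141 125 107  86  81 107 138 172 198 221]
 [204 169 152 147 129 110 110 131 161 181 193 203]
 [205 171 161 164 159 153 152 158 166 169 162 176]
 [201 163 160 164 166 165 163 158 154 147 146 165]
 [182 160 160 159 161 160 159 152 147 142 143 169]
 [161 156 155 160 163 160 157 152 148 141 156 182]
 [149 152 154 160 159 157 153 152 149 159 180 203]
 [150 149 151 155 159 152 158 158 175 191 211 220]]
```

The grip holds with a gap of 18.5 mm at 39 N. Lift.

>>> {"method": "jog_arm", "body": {"motion": [0, 0, 0, 0, 0, 0, 0, 0, 0, -0.05, 0, 0, 0, 0, 0, 0, -0.12, 0, 0, 0, 0, 0, 0, -0.2, 0, 0, 0, 0, 0, 0, -0.3, 0, 0, 0, 0, 0, 0, -0.3, 0, 0, 0, 0, 0, 0, -0.3, 0, 0, 0, 0], "newtons": 60}}

```text
clock: 7.72
tcp_pos: [0.5042, 0.2257, 0.1427]
orientation: [-0.0, 0.82, 0.573, -0.0]
wrist_force: [0.5, 0.3, -4.0]
finger_gap: 0.0176
grip_force: 58.8
```

Run:
```python
from h import *
rel((.527,-.180,.26),30)
a=snap('scene','s4.png');b=snap('top','t4.png')
V=np.hstack([cv2.resize(a[185:285,165:265],(400,400),interpolation=cv2.INTER_CUBIC),cv2.resize(b[140:212,165:237],(400,400),interpolation=cv2.INTER_CUBIC)])
cv2.imwrite('pics/v5.png',V[:,:,::-1])
```

```text
t 7.72 tcp [0.5042 0.2257 0.1427] yaw 69.9 shift [-1.866  0.804 -0.586] turn [-0.     0.     0.443] gap 0.0176 gf 58.8 F [ 0.5  0.3 -4. ] j [ 0.28  0.29 -0.12  1.16  0.    2.2 ]
```

View pics/v5.png

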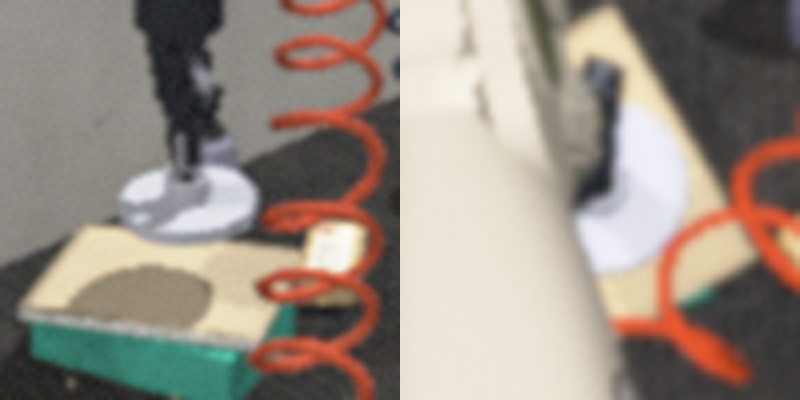

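Both lids are up, nested and level (scene lid at about (212,236), load 4 N). I'll carry them over to the tin.

>>> {"method": "jog_arm", "body": {"motion": [0, 0, -0.25, 0, 0, 0, 0, 0, 0, -0.5, 0, 0, 0, 0, -0.15, 0.06, -0.5, 0, 0, 0, 0, -0.35, 0.15, -0.5, 0, 0, 0, 0, -0.55, 0.24, -0.5, 0, 0, 0, 0, -0.75, 0.32, -0.5, 0, 0, 0, 0, -0.9, 0.38, -0.5, 0, 0, 0, 0, -0.96, 0.4, -0.5, 0, 0, 0, 0]}}

```text
clock: 8.82
tcp_pos: [0.5132, 0.0163, 0.2422]
orientation: [-0.0, 0.82, 0.572, -0.001]
wrist_force: [1.1, 0.7, -3.9]
finger_gap: 0.0174
grip_force: 59.6
```

>>> {"method": "jog_arm", "body": {"motion": [-0.15, 0.06, 0, 0, 0, 0, 0, -0.35, 0.15, 0, 0, 0, 0, 0, -0.55, 0.24, 0, 0, 0, 0, 0, -0.75, 0.32, 0, 0, 0, 0, 0, -0.87, 0.38, 0, 0, 0, 0, 0, -0.9, 0.4, 0, 0, 0, 0, 0, -0.9, 0.4, 0, 0, 0, 0, 0, -0.9, 0.4, 0, 0, 0, 0, 0]}}

```text
clock: 9.82
tcp_pos: [0.5267, -0.1773, 0.2429]
orientation: [-0.0, 0.819, 0.573, -0.0]
wrist_force: [0.2, 0.1, -3.2]
finger_gap: 0.018
grip_force: 59.6
```

```bash
python3 -c "
from h import *
rel((.527,-.180,.135),70)"
```

```text
t 9.82 tcp [ 0.5267 -0.1773  0.2429] yaw 70.0 shift [-0.012  0.006  0.539] turn [-0. -0. -0.] gap 0.018 gf 59.6 F [ 0.2  0.1 -3.2] j [-0.47  0.27  0.1   1.4   0.    1.45]
```

>>> {"method": "jog_arm", "body": {"motion": [-0.012, 0.005, 0.2, 0, 0, 0, 0, -0.012, 0.005, 0.4, 0, 0, 0, 0, -0.012, 0.005, 0.53, 0, 0, 0, 0, -0.012, 0.005, 0.53, 0, 0, 0, 0, -0.012, 0.005, 0.53, 0, 0, 0, 0]}}

```text
clock: 10.45
tcp_pos: [0.5277, -0.1809, 0.1384]
orientation: [0.001, 0.819, 0.573, 0.0]
wrist_force: [0.7, 0.0, -3.6]
finger_gap: 0.0174
grip_force: 59.7
```

Run:
```python
from h import *
rel((.527,-.180,.10),70)
a=snap('scene','s5.png');b=snap('top','t5.png')
s=env.get_state()['tcp_pos']
for z in(.087-.0174,0,):pass
c=s.copy();c[2]=s[2]-.0174+.0195   # mid outer lid top plate
for dz in (-.0174,-.0174+.021): print('pred lid',[np.round(proj(n,s+[0,0,dz]),1).tolist() for n in('scene','top')])
V=np.hstack([cv2.resize(a[165:245,245:325],(400,400),interpolation=cv2.INTER_CUBIC),cv2.resize(b[135:205,270:340],(400,400),interpolation=cv2.INTER_CUBIC)])
cv2.imwrite('pics/v6.png',V[:,:,::-1])
```

```text
t 10.45 tcp [ 0.5277 -0.1809  0.1384] yaw 69.9 shift [ 0.003 -0.005  0.192] turn [ 0.001  0.    -0.001] gap 0.0174 gf 59.7 F [ 0.7  0.  -3.6] j [-0.47  0.3  -0.11  1.15  0.    1.45]
pred lid [[284.5, 203.2], [309.7, 170.3]]
pred lid [[284.7, 198.5], [310.6, 169.5]]
```

View pics/v6.png

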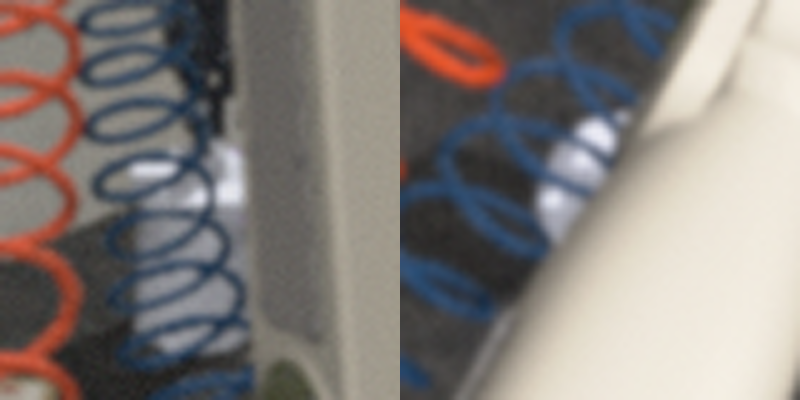

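Run:
```python
from h import *
a0=cv2.imread('pics/s0.png').astype(int);a5=cv2.imread('pics/s5.png').astype(int);b0=cv2.imread('pics/t0.png').astype(int)
r=lambda a:a[...,2]
print('s0 tin rows 208..234 cols 266-304');
for v in range(206,236,2): print(v,r(a0)[v,266:304])
print('s5 cols 264-280')
for v in range(194,236,2): print(v,r(a5)[v,262:282])
print('t0 rows');
for v in range(156,190,2): print(v,r(b0)[v,290:326])
```

```text
s0 tin rows 208..234 cols 266-304
206 [125 114 108 100  83  70  59  58  60  61  68  76  70  68  58  56  57  69
  78  65  49  50  80  92  95  95  94  96  97  96  95  95  97  93 111 141
 168 175]
208 [ 85  73  62  60  49  45  57  79  93  97 100 107 106 100  98  96  93  87
  73  55  59  90 115 132 139 145 143 129 110 101  96  97  95 104 127 154
 167 172]
210 [ 53  45  38  43  48  71 108 136 138 129 132 135 138 142 143 140 125  99
  74  81  87  76  63  91 123 141 142 145 146 139 120 103  96 108 135 163
 175 170]
212 [ 46  41  49  59  63  84 116 133 134 126 128 130 129 117 103  84  72  88
 120 140 147 142 112  80  84 118 136 134 135 143 131 108 101 118 149 165
 174 173]
214 [ 47  39  46  58  62  74  97 120 130 115  97  83  73  73  84 101 123 137
 142 147 150 150 133  88  76 114 137 141 149 148 130 106 106 127 158 171
 171 172]
216 [ 59  50  46  51  51  49  60  64  75  79  80  93 116 124 126 128 127 125
 125 125 130 118  86  61  84 130 149 145 138 127 114 100 109 143 164 173
 172 172]
218 [ 70  64  63  63  67  68  75  86  88  82  73  68  60  70  84  89  90  84
  70  50  36  39  41  57  97 
[... 4886 characters left out ...]
  60  62  61  58]
180 [ 47  45  43  44  55  71  99 137 180 197 182 160 153 157 159 153 146 143
 145 151 165 182 182 169 154 142 146 156 139 101  69  57  61  62  62  60]
182 [ 44  45  42  42  46  61  78  88 103 122 143 159 163 160 151 145 151 159
 163 161 164 169 173 170 155 136 118  98  75  62  58  56  60  60  60  64]
184 [ 43  44  41  42  42  48  54  63  72  82  92 103 120 129 133 146 165 177
 179 177 168 154 147 145 122  88  66  58  56  57  57  58  59  61  66  69]
186 [49 47 49 48 46 49 53 50 53 58 61 69 75 76 79 87 87 91 95 89 81 77 71 66
 62 61 59 58 57 58 59 59 60 56 61 66]
188 [61 63 58 58 57 57 61 61 59 59 65 66 66 62 61 57 59 63 63 61 60 60 58 55
 56 62 60 60 62 62 62 62 59 57 59 61]
```

Scene and top edges put the tin at about (0.527,-0.181), and the lid is within about 2 mm of that. I'll lower it gently with force checks.

>>> {"method": "jog_arm", "body": {"motion": [0, 0, 0.1, 0, 0, 0, 0, 0, 0, 0.18, 0, 0, 0, 0, 0, 0, 0.2, 0, 0, 0, 0, 0, 0, 0.2, 0, 0, 0, 0, 0, 0, 0.2, 0, 0, 0, 0]}}

```text
clock: 11.18
tcp_pos: [0.5274, -0.1815, 0.0977]
orientation: [0.001, 0.82, 0.573, 0.0]
wrist_force: [-0.5, 0.7, -4.0]
finger_gap: 0.0172
grip_force: 59.7
```

>>> {"method": "jog_arm", "body": {"motion": [0, 0, 0.01, 0, 0, 0, 0, 0, 0, 0.02, 0, 0, 0, 0, 0, 0, 0.03, 0, 0, 0, 0, 0, 0, 0.03, 0, 0, 0, 0]}}

```text
clock: 11.68
tcp_pos: [0.5271, -0.181, 0.0912]
orientation: [0.0, 0.82, 0.573, 0.0]
wrist_force: [0.7, 1.0, -3.5]
finger_gap: 0.0175
grip_force: 59.8
```

>>> {"method": "jog_arm", "body": {"motion": [0, 0, 0.005, 0, 0, 0, 0, 0, 0, 0.01, 0, 0, 0, 0, 0, 0, 0.01, 0, 0, 0, 0]}}

```text
clock: 12.05
tcp_pos: [0.527, -0.1809, 0.0892]
orientation: [-0.0, 0.82, 0.573, 0.0]
wrist_force: [0.2, 3.7, 0.4]
finger_gap: 0.0173
grip_force: 60.2
```

>>> {"method": "jog_arm", "body": {"motion": [0, 0, 0.005, 0, 0, 0, 0, 0, 0, 0.01, 0, 0, 0, 0, 0, 0, 0.01, 0, 0, 0, 0]}}

```text
clock: 12.42
tcp_pos: [0.5272, -0.1809, 0.0891]
orientation: [0.001, 0.82, 0.573, 0.001]
wrist_force: [-3.8, 5.8, 12.8]
finger_gap: 0.0176
grip_force: 61.5
```

>>> {"method": "jog_arm", "body": {"motion": [0, 0, -0.005, 0, 0, 0, 0.3, 0, 0, -0.005, 0, 0, 0, 0.8, 0, 0, -0.005, 0, 0, 0, 1, 0, 0, -0.005, 0, 0, 0, 1, 0, 0, -0.005, 0, 0, 0, 1, 0, 0, -0.005, 0, 0, 0, 1, 0, 0, -0.005, 0, 0, 0, 1]}}

```text
clock: 13.3
tcp_pos: [0.5269, -0.1812, 0.088]
orientation: [0.0, 0.82, 0.573, -0.0]
wrist_force: [-0.6, 0.2, -0.8]
finger_gap: 0.0853
grip_force: 0.0
```

Run:
```python
from h import *
rel((.527,-.180,.064),70)
a=snap('scene','s6.png').astype(int)[...,0]
for v in range(198,226,2): print(v,a[v,262:298])
```

```text
t 13.3 tcp [ 0.5269 -0.1812  0.088 ] yaw 69.9 shift [ 0.006 -0.002  0.12 ] turn [-0.     0.    -0.001] gap 0.0853 gf 0.0 F [-0.6  0.2 -0.8] j [-0.48  0.33 -0.2   1.04 -0.    1.45]
198 [138 135 123 102  76  56  58  76  97 115 123 127 123 126 126 123 114  98
  64  41  43  42  48  75 106 112 110  97  72  55  87 110 112 106  98  99]
200 [128 104  65  58  90 114 128 135 139 138 138 136 133 129 118 107  87  56
  45  59  77  72  57  49  38  58  88  97  73  53  75 106 113 106  99 100]
202 [120  84  51  80 109 124 127 123 123 124 113 101  81  67  54  46  42  45
  49  55  44  31  25  28  34  54  89  96  70  53  69 104 113 106  98 100]
204 [132 111  84  68  66  66  66  62  56  53  43  50  74  82  86  94 113 122
 137 136 114  83  44  22  27  68 105 113 108  94  93 109 112 106 103 100]
206 [135 136 136 129 122 113 104  99  83  61  63  69 101 136 159 173 176 166
 156 138 121  87  58  42  41  91 148 179 198 195 178 154 127 108 101 103]
208 [134 128 117 100  85  69  61  58  53  49  66  85 103 125 155 171 160 131
 104  91  90  88  65  43  54  92 131 172 201 218 210 177 136 110  99  99]
210 [ 82  69  
[... 493 characters left out ...]
74  86  84  88 106 140
 168 184 188 195 195 197 199 181 134  78 112 171 188 169 137 116 107 100]
218 [ 62  62  65  61  67  61  67  58  63  65  74  81  90  89  75  66  64  69
  80  96  94  86  71  55  47  48  43  65 104 126 133 124 120 116 107 102]
220 [ 55  61  63  64  64  63  63  62  47  48  53  68  83  98 117 121 123 126
 136 139 137 124  92  62  63  89 101  91  70  54  74 104 121 123 111 102]
222 [ 72  54  61  61  55  53  46  44  51  65  96 119 131 137 140 144 140 134
 123 103  84  79  90 111 131 137 142 140 126 100  65  72 107 123 113 101]
224 [ 69  57  58  56  39  31  45  55  59  68  95 108 117 116 104  91  79  78
  86 104 123 135 139 139 144 140 140 140 137 118  75  67 100 120 113  99]
```

The lids are seated: lid edges at u 270.7 and 294 in the scene, knob at u≈284.6, and the contact height was as expected. Now I'll go down about 18 mm and close on the collar.

>>> {"method": "jog_arm", "body": {"motion": [0, 0, 0.04, 0, 0, 0, 1, 0, 0, 0.09, 0, 0, 0, 1, 0, 0, 0.09, 0, 0, 0, 1], "newtons": 40}}

```text
clock: 13.72
tcp_pos: [0.5259, -0.1807, 0.0686]
orientation: [-0.001, 0.82, 0.573, -0.001]
wrist_force: [-0.8, 0.4, -0.3]
finger_gap: 0.0857
grip_force: 0.0
```

>>> {"method": "jog_arm", "body": {"motion": [0, 0, 0, 0, 0, 0, 0.8, 0, 0, 0, 0, 0, 0, 0.65, 0, 0, 0, 0, 0, 0, 0.55, 0, 0, 0, 0, 0, 0, 0.5, 0, 0, 0, 0, 0, 0, 0.45, 0, 0, 0, 0, 0, 0, 0.43, 0, 0, 0, 0, 0, 0, 0.41, 0, 0, 0, 0, 0, 0, 0.41]}}

```text
clock: 14.72
tcp_pos: [0.5268, -0.1812, 0.0706]
orientation: [0.0, 0.82, 0.573, -0.0]
wrist_force: [-2.2, 1.7, 5.0]
finger_gap: 0.0376
grip_force: 39.5
```

>>> {"method": "jog_arm", "body": {"motion": [0, 0, 0, 0, 0, 0, 0.3, 0, 0, -0.03, 0, 0, 0, 0.3, 0, 0, -0.06, 0, 0, 0, 0.3, 0, 0, -0.1, 0, 0, 0, 0.3, 0, 0, -0.15, 0, 0, 0, 0.3, 0, 0, -0.15, 0, 0, 0, 0.3], "newtons": 50}}

```text
clock: 15.48
tcp_pos: [0.5278, -0.1817, 0.1013]
orientation: [0.001, 0.82, 0.573, 0.001]
wrist_force: [0.8, -0.2, -1.2]
finger_gap: 0.0372
grip_force: 50.2
```

Run:
```python
from h import *
rel((.527,-.180,.2),70)
a=snap('scene','s7.png').astype(int)[...,0]
for v in range(190,226,2): print(v,a[v,262:298])
```

```text
t 15.47 tcp [ 0.5278 -0.1817  0.1013] yaw 69.9 shift [ 0.006 -0.006 -0.494] turn [ 0.002  0.    -0.001] gap 0.0372 gf 50.2 F [ 0.8 -0.2 -1.2] j [-0.48  0.33 -0.18  1.07 -0.    1.45]
190 [ 63  66 104 128 142 141 138 135 128 122 116 101  86  72  65  78  97 108
  99  64  43  39  38  44  53  44  31  26  34  68 102 116 109 101 103 102]
192 [ 82  62  63  73  76  75  75  72  73  72  77  93 103 120 131 138 142 136
 109  72  42  36  40  45  50  50  35  33  45  72 108 121 110 104 100  99]
194 [134 131 126 127 127 125 128 132 129 130 129 126 127 125 122 123 128 121
 101  67  42  38  35  45  58  50  38  36  47  79 105 112 107 100  99 101]
196 [141 142 139 139 131 126 122 106  87  80  69  64  62  60  59  61  65  65
  59  49  45  43  49  82  96  79  48  34  56  84 104 113 109  99  99  96]
198 [139 136 125 100  73  62  62  74  97 114 122 131 130 133 152 163 157 121
  75  44  51  56  54  65  75  63  41  53  84 110 115 118 115 108 100  99]
200 [126 102  69  59  93 114 128 133 141 147 170 197 210 208 203 189 152  97
  69  94 136 146 124  86  53  32  40  78 133 166 166 142 119 105 101 101]
202 [118  82
[... 1099 characters left out ...]
72  78  80  85 100 118
 132 130 120 112 115 113 113 100  76  55  80 112 125 124 121 121 112  98]
218 [ 60  62  65  68  64  63  63  59  64  61  76  85  89  85  72  67  63  63
  82  89  91  86  68  47  41  41  43  60  94 114 122 127 126 119 110 101]
220 [ 57  55  56  66  62  65  63  60  49  45  55  67  81  98 117 128 131 138
 143 145 144 129  97  62  62  89 103  96  70  57  77 105 123 124 111 106]
222 [ 68  56  59  58  57  53  46  48  46  68  98 116 133 136 143 141 141 134
 124 107  88  79  91 113 130 137 140 139 127 101  65  68 105 116 114 106]
224 [ 68  58  56  55  37  30  40  57  58  73  95 113 115 115 105  89  84  80
  88 106 122 132 140 143 140 141 136 138 134 116  77  67 101 119 113 102]
```

>>> {"method": "jog_arm", "body": {"motion": [0, 0, -0.08, 0, 0, 0, 0.3, 0, 0, -0.18, 0, 0, 0, 0.3, 0, 0, -0.28, 0, 0, 0, 0.3, 0, 0, -0.38, 0, 0, 0, 0.3, 0, 0, -0.45, 0, 0, 0, 0.3, 0, 0, -0.45, 0, 0, 0, 0.3, 0, 0, -0.45, 0, 0, 0, 0.3, 0, 0, -0.45, 0, 0, 0, 0.3]}}

```text
clock: 16.52
tcp_pos: [0.5264, -0.1809, 0.189]
orientation: [-0.001, 0.82, 0.573, -0.0]
wrist_force: [-0.5, 1.4, -1.8]
finger_gap: 0.0371
grip_force: 50.5
```

Run:
```python
from h import *
rel((.527,-.180,.2),70)
a=snap('scene','s8.png').astype(int)[...,0]
for v in range(166,232,2): print(v,a[v,266:298])
```

```text
t 16.52 tcp [ 0.5264 -0.1809  0.189 ] yaw 69.9 shift [ 0.006  0.001 -0.055] turn [-0.001 -0.    -0.001] gap 0.0371 gf 50.5 F [-0.5  1.4 -1.8] j [-0.48  0.28 -0.02  1.27 -0.    1.45]
166 [ 71  72  79  89  98  99  96  99 104 106  98  83  60  40  31  36  55  63
  60  43  45  63  73  70  64  74 105 114 108  99  97 100]
168 [134 135 140 140 144 143 136 131 122 102  84  72  76  79  73  55  44  43
  42  37  32  34  48  72  68  74 102 114 109 100 102 104]
170 [104 104  97  93  94  87  78  77  78  91 104 120 132 138 130 102  67  48
  46  46  43  35  34  31  39  65 104 114 108 101 102  98]
172 [ 90  91  93  94  99 108 115 126 129 139 138 140 142 142 131 102  59  41
  36  38  33  36  34  32  36  72 102 119 108 102  98 101]
174 [109  99  86  81  80  73  73  71  77  80  87 104 114 112  95  64  44  44
  41  49  69  81  65  40  31  65 105 120 113 101 101 100]
176 [ 72  77  95 109 120 129 127 123 117 100  75  49  44  48  46  46  44  37
  49  71  96 103  81  49  33  55  93 112 110 105 103 101]
178 [136 137 138 135 129 123 112  99  83  71  73  87 108 116 122 117  91  69
  97 120 122 104  78  41  32  5
[... 2836 characters left out ...]
  75 104 116 123 114 108]
222 [ 58  48  46  47  49  69  98 120 133 139 143 142 141 136 123 111  92  80
  90 110 129 138 141 140 126 100  65  71  99 119 115 108]
224 [ 42  33  43  52  59  71  96 113 116 113 106  95  85  81  84 107 121 136
 142 144 144 141 143 142 137 116  80  63  95 120 118 104]
226 [ 50  49  43  40  48  46  58  71  79  86 100 117 131 141 146 147 146 145
 144 142 143 143 141 137 120  88  58  78 110 124 121 111]
228 [ 56  60  58  55  47  63  93 117 135 138 145 142 137 129 124 110  97  87
  81  83  81  81  78  74  58  37  51  87 108 123 125 116]
230 [ 53  47  43  42  41  61  97 113 116 100  89  76  67  53  62  78  90  91
 103 116 111  79  45  48  67  82  84  75  75 101 120 124]
```

```bash
python3 -c "
from h import *
print(env.hand_in())"
```

```text
the job is handed in; nothing more can be done
None
```

I handed the job in at about 16.5 s: the inner lid looks seated in the upright tin and the gripper holds the outer lid about 195 mm above the bench, both judged from force readings and camera pixels (the outer lid's level was not measured), and the hand-in returned no verdict.

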